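# Refit the splined drive hub on a food processor

## Robot

A 7-joint arm with a two-finger parallel gripper is mounted at the origin on the work surface. World frame = base frame: x ahead of the robot, y to its left, z up, the work surface at z = 0. Lengths are in m, angles in rad, forces in N, time in s.
With the tool pointing down it reaches from about 0.4 to 0.875 m from the base axis. Payload 6.5 kg.
Tool frame: the origin (TCP) lies at the very end of the fingers, on their centre line; the grasp point (between the pads) lies bot.hold_point_z behind it (bot.hold_point_z is the distance from the TCP to the grasp point, in m); y points along the fingers, z is the direction in which the jaws open and shut, and the axes are right-handed (so a half turn about y gives the same grasp; the last joint's range is limited). The gripper opens to 88 mm and grips with 3 to 60 N. Pads are 18 mm wide; open, the fingers measure 123 mm over their backs; the gripper's body (75 mm by 187 mm) begins 45 mm behind the grasp point.
Start: joints at [1.109, 0.536, -0.004, 1.538, 0.003, 1.067, -0.071], TCP at [0.251, -0.6, 0.239] pointing down, gripper open.
Joint ranges: [-2.7, 2.7], [-0.37, 2.16], [-1.27, 1.26], [0.24, 2.4], [-1.31, 4.45], [0.19, 1.91], [-2.76, 2.76]. Speed limits (rad/s): [2.39, 2.39, 3.14, 3.14, 3.14, 3.14, 3.14].

## Interface

Orientations are given as a rotation vector (axis times angle).
In Python, from bench import bot, vision, workorder gives the robot as it stands.
- The arm moves only by the tool arm_command, never from a script. Its argument "steps" is one flat list of numbers, 5 for each row, row after row: the shift along the tool's x, y, z in m, then the turn about the tool's y in degrees, then the opening, from 0 (shut) to 1 (fully open). In form: [dx, dy, dz, roll, gripper, dx, dy, dz, roll, gripper, ...]. A call has 1 to 8 rows; each row shifts and turns the commanded pose from where the row before left it, along the tool's axes as they then stand; what a row does not reach is not made up. A row lasts 1/12 s, in which the tool goes at most 41.7 mm and 7.16 degrees, less where a joint would pass 70% of its speed; a pose out of reach is approached as far as the arm can. A call is refused whole if a number of a shift passes 0.0417 or a number of a turn 7.16, either way. A call with a gripper value outside its range is refused whole. The fingers move at their own pace and stop on an object; the grip force is fixed at half the most. Time passes only in rows, so rows that do not move let the fingers close. It gives the time, the measured TCP pose, the force and the opening at its end, in the units of the state.
- bot.get_obs(): the state, without advancing time (a new reading comes with each control period).
- vision.get_image(name): name is "scene" or "top"; returns (picture, depth): 420x560x3 uint8, red, green, blue; 420x560 float32, m along the optical axis (not along the pixel's ray), 0 where there is no reading.
- vision.camera_info(name): a dict with "fx", "fy", "cx", "cy" (pixels), "world_from_camera" (4x4, takes a point from camera to world coordinates). Camera axes: x right, y up, looking along -z (the intrinsics and any distortion apply to the point x, -y, -z); pixel columns grow to the right and rows downward; lengths in m; the calibration is good to about 2 mm. A picture is of the moment at which its call begins. camera_info takes no time and is no camera call.
- workorder.close_job(): hands the job in, once; it reports no verdict.
The state is a dict: "time": time; "qpos": joint angles; "joint_velocities": joint speeds; "tau": joint torques, N m; "ee_pos": TCP position; "tcp_rot": TCP orientation; "ft_force": force on the tool from outside, world axes, zero at the start; "ft_torque": the same for the moment, N m; "grip_width": finger opening in m.
Only numpy, scipy, OpenCV 4.12 (cv2) and the standard library are available. Lean on these libraries where they do the work, as an engineer would, in place of code of your own. Each camera call takes 0.05 s, during which the arm holds its last target. There are 200 camera calls.

## Task

Swing the food processor's hood up and back past its spring's over-centre point so that it stays open by itself. Then pick up the loose splined hub and slide it onto the upright drive shaft, turning it until the teeth mesh, so that it sits fully home and upright on the collar; let go of it, leave the hood open, and leave the jar, flask and screwdriver where they are.

Things in the scene. Friction and masses are not known exactly. Their poses are not given: they have to be found in the camera images.
- machine: White food processor base, fixed to the bench: 190 mm wide, 225 mm long (100 mm in front of and 125 mm behind the shaft axis), flat deck 70 mm above the bench, two hinge lugs at the rear, 112 mm high. Origin on the bench under the shaft axis; z up; x points from the machine's front to its rear, where the hood is hinged.
- shaft_tip (a point): Top centre of the vertical steel drive shaft, 120 mm above the bench; axes parallel to the machine's. From the deck up: a round collar (60 mm diameter, 6 mm thick), a splined part 28 mm long, then a plain round nose of 28 mm diameter, from 104 to 114 mm above the bench, tapering to 16 mm at the tip.
- spline_top (a point): Top of the splined part, on the shaft axis, 104 mm above the bench. 6 straight teeth 7 mm wide, 60 degrees apart; 41 mm diameter over the teeth, 28 mm between them. The angle at which they stand differs every time and is NOT given (these axes are the machine's): find it by touch or by eye. The geared motor holds the shaft against turning up to about 0.6 N m.
- seat (a point): Centre of the upper face of the shaft's collar, 76 mm above the bench, on the shaft axis: the underside of the hub rests here when it is fully home. Axes parallel to the machine's, z up.
- hood (a joint): Angle of the white hood (open-bottomed box, 175 long x 180 wide x 116 mm tall, down to the deck, 0.4 kg) in rad: 0 closed over the shaft (start), 1.85 open against its stop, leaning back behind the shaft. Spring and weight pull it shut below about 0.9 rad (about 5 N upward at the bar starts it) and throw it open beyond about 1.0 rad; it then stays.
- hood_bar (a point): Middle of the hood's grip bar: round, 12 mm diameter, 100 mm long, parallel to the machine's y, held by its two ends 42 mm in front of the hood's front wall (free gap 36 mm). When closed: 185 mm above the bench, 217 mm in front of and 85 mm above the hinge line (radius 233 mm). Can be pinched from above, one finger in front, one behind; it turns between the pads.
- hood_hinge (a point): Middle of the hood's hinge line, fixed on the machine 100 mm above the bench and 95 mm behind the shaft axis; the hinge line is parallel to the machine's y axis.
- hub_grip (a point): Centre of the grip block of the loose aluminium hub (about 0.45 kg, 94 mm tall), 74 mm above its underside. The hub stands upright on the bench: a round skirt 70 mm in diameter and 48 mm tall, open below, a 6 mm roof on it, and on top the block, 46 mm long (hub x), 28 mm wide (hub y), 40 mm tall.
- hub_mouth (a point): Centre of the hub's underside. Bore 46 mm in diameter with 6 inward teeth, 7 mm wide, 60 degrees apart (one along hub +x), 32 mm between tips, reaching 30 mm up. Play in the shaft's teeth about 7 degrees either way. Unaligned, it rests tooth on tooth at 104 mm above the bench, nose 16 mm inside; lined up, it slides down 28 mm to the seat.
- jar_mid (a point): Bystander: middle of a lidded jar, 72 mm in diameter, 105 mm tall, origin 50 mm above its base. To be left alone. It and the hub may change sides.
- flask_mid (a point): Bystander: middle of a dark steel flask, 68 mm in diameter, 200 mm tall, origin 100 mm above its base. To be left alone.
- screwdriver: Bystander: a screwdriver lying on the bench along its x axis. To be left alone.

How it is judged:
On the way, in this order (a step that is already met when the one before it is completed fails the run):
1. the hood is swung past its over-centre point and stands open by itself (value of joint hood above 1.6 rad and contact force between the fingers and hood below 0.1 N), for 0.2 s.
2. the hub's teeth are meshed with the shaft's and it is fully home (z of hub_grip in the frame of seat below 0.078 m and horizontal distance between hub_grip and seat below 0.006 m and angle between hub_grip's own z axis and vertical below 0.1 rad), for 0.2 s.
At the end, for the whole second after the job is handed in: The hub is fully home on the splined shaft (its underside within 4 mm of the collar, within 6 mm of the shaft axis, upright within 0.1 rad), at rest and released, and the hood stands open (beyond 1.6 rad) (all of step 2 and z of hub_grip in the frame of seat above 0.07 m and linear speed of hub below 0.02 m/s and value of joint hood above 1.6 rad); the robot touches nothing.
It fails at once if the jar is shifted by more than 30 mm (distance of jar_mid from where it was at the start of the episode above 0.03 m).
It fails at once if the flask is shifted by more than 30 mm (distance of flask_mid from where it was at the start of the episode above 0.03 m).
It fails at once if the screwdriver is shifted by more than 30 mm (distance of screwdriver from where it was at the start of the episode above 0.03 m).
It also fails if it takes over 64 s, if anything falls off the work surface, if the arm or the gripper's body presses on something with over 40 N, if the wrist force passes 120 N, or if a joint passes its speed limit or range.

## Working session

There is one attempt and no reset: what is moved stays moved. The work goes in short steps, Python scripts to look and compute and a tool call to move; the robot and the scene stay as the last step left them, time stands still between calls to the robot, and variables do not carry over. Pictures are saved under pics/ and viewed, about 8 in all and at most 12, crops included, and the job is handed in when it is done.

Besides the shell and the picture viewer there is one more tool, called after "Call:" as a command line: name --argument value ..., lists and objects as JSON in quotes. arm_command: Moves the arm, as the interface text tells. Its arguments: {"type":"object","properties":{"steps":{"type":"array","items":{"type":"number"}}},"required":["steps"]}

```bash
ls; mkdir -p pics; cat > h.py <<'E'
import numpy as np, cv2
from scipy.spatial.transform import Rotation as R
from bench import bot, vision, workorder
def snap(n,f):
    im,d=vision.get_image(n); cv2.imwrite(f'pics/{f}.png',im[:,:,::-1]); np.save(f'pics/{f}.npy',d); return im,d
def pt(n,d,u,v):
    c=vision.camera_info(n); z=d[v,u]
    p=np.array([(u-c['cx'])*z/c['fx'],-(v-c['cy'])*z/c['fy'],-z,1]); return (c['world_from_camera']@p)[:3]
def cloud(n,d):
    c=vision.camera_info(n); v,u=np.mgrid[:d.shape[0],:d.shape[1]]
    p=np.stack([(u-c['cx'])*d/c['fx'],-(v-c['cy'])*d/c['fy'],-d,np.ones_like(d)],-1)
    return (p@np.array(c['world_from_camera']).T)[...,:3]
E
python3 - <<'E'
from h import *
for n in('scene','top'):
    snap(n,n+'0'); c=vision.camera_info(n); print({k:v for k,v in c.items()})
o=bot.get_obs(); print(o, bot.hold_point_z); print(R.from_rotvec(o['tcp_rot']).as_matrix().round(3))
E
```

```text
pics
{'fx': 442.6506648107789, 'fy': 442.6506648107789, 'cx': 289.0208667365385, 'cy': 215.5684362611357, 'world_from_camera': array([[-0.29680711, -0.68476391,  0.6655854 ,  1.33855081],
       [ 0.95481695, -0.2017344 ,  0.21823799,  0.22892625],
       [-0.01517003,  0.70028681,  0.71370039,  0.96626065],
       [ 0.        ,  0.        ,  0.        ,  1.        ]])}
{'fx': 443.22489135491844, 'fy': 443.22489135491844, 'cx': 274.6272236080149, 'cy': 203.18358611540063, 'world_from_camera': array([[ 7.61279104e-03,  9.92591384e-01, -1.21261661e-01,
         4.10781539e-01],
       [-9.99968843e-01,  7.80976862e-03,  1.14921069e-03,
        -2.64505777e-02],
       [ 2.08772215e-03,  1.21249134e-01,  9.92619912e-01,
         1.24557726e+00],
       [ 0.00000000e+00,  0.00000000e+00,  0.00000000e+00,
         1.00000000e+00]])}
{'time': 0.1, 'qpos': array([ 1.10882198,  0.53709496, -0.00439038,  1.53875325,  0.00259323,
        1.06730905, -0.07119468]), 'joint_velocities': array([-0.00190748, -0.00421925, -0.00159434, -0.0022868 , -0.00137015,
       -0.00046594,  0.00078214]), 'tau': array([ 2.12743093e-03, -5.72081816e+01,  9.93491225e-01, -2.52231824e+01,
       -5.62085747e-02,  1.34407196e-02, -4.18916230e-06]), 'ee_pos': array([ 0.25034059, -0.5992624 ,  0.23793241]), 'tcp_rot': array([-0.40236802,  2.00584515, -2.00278554]), 'ft_force': array([ 0.0862316 ,  0.00031874, -0.2180371 ]), 'ft_torque': array([ 0.01208202,  0.00037241, -0.01513806]), 'grip_width': 0.08830689212252764} 0.0187
[[-0.923 -0.001  0.386]
 [-0.386  0.001 -0.923]
 [ 0.    -1.    -0.002]]
```

View pics/scene0.png

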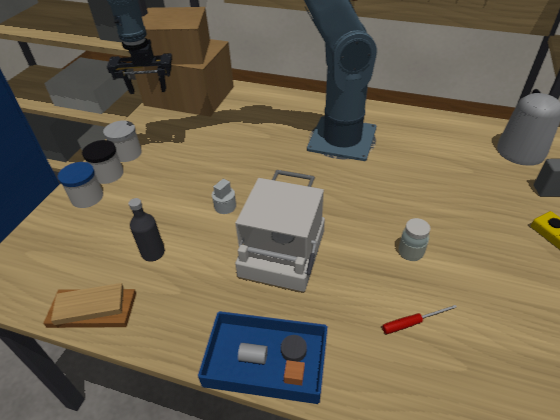

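View pics/top0.png

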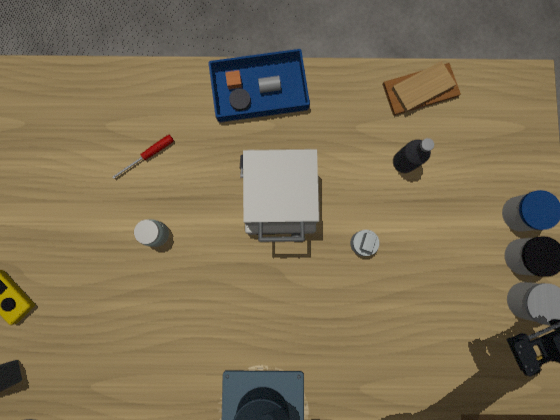

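The scene view shows the machine at (282,230), with the hood closed and the bar toward the robot at (293,177). The hub is at (224,195), the flask at (148,235) and the jar at (414,240). In the top view the hood is at (281,186), the bar at (281,239), the hub at (366,242), the jar at (150,233) and the flask at (412,156).

```bash
python3 - <<'E'
from h import *
d=np.load('pics/top0.npy'); P=cloud('top',d)
im=cv2.imread('pics/top0.png')
cv2.imwrite('pics/c1.png',cv2.resize(im[215:275,225:400],None,fx=4.5,fy=4.5,interpolation=cv2.INTER_CUBIC))
def reg(r,c,lo,hi):
    q=P[r[0]:r[1],c[0]:c[1]].reshape(-1,3); return q[(q[:,2]>lo)&(q[:,2]<hi)]
def rect(q,name):
    b=cv2.minAreaRect((q[:,:2]*1000).astype(np.float32)); print(name,len(q),b,'z',np.median(q[:,2]).round(4),'med',np.median(q,0).round(3))
rect(reg((140,228),(235,325),.175,.26),'hoodtop')
rect(reg((226,250),(250,312),.16,.22),'bar')
rect(reg((225,262),(345,385),.085,.12),'block')
rect(reg((225,262),(345,385),.03,.07),'skirt')
rect(reg((210,255),(130,170),.07,.13),'jar')
rect(reg((130,180),(385,440),.10,.22),'flask')
E
```

```text
hoodtop 5430 ((576.5701293945312, -41.04620361328125), (188.99595642089844, 180.0528564453125), 0.9498171806335449) z 0.1905 med [ 0.581 -0.04   0.191]
bar 325 ((467.206787109375, -43.41148376464844), (35.86247634887695, 109.90830993652344), 0.49155041575431824) z 0.1901 med [ 0.456 -0.041  0.19 ]
block 202 ((451.63348388671875, -272.7642517089844), (28.62717628479004, 45.40763854980469), 72.02316284179688) z 0.0945 med [ 0.452 -0.272  0.095]
skirt 339 ((452.1937255859375, -272.4163513183594), (67.98069763183594, 67.23371887207031), 88.74983215332031) z 0.0543 med [ 0.451 -0.26   0.054]
jar 620 ((472.9790344238281, 299.5011291503906), (65.84565734863281, 66.87220764160156), 33.58033752441406) z 0.1048 med [0.473 0.297 0.105]
flask 666 ((682.3093872070312, -392.4627685546875), (67.69905090332031, 60.80324935913086), 37.67075729370117) z 0.1411 med [ 0.677 -0.385  0.141]
```

View pics/c1.png

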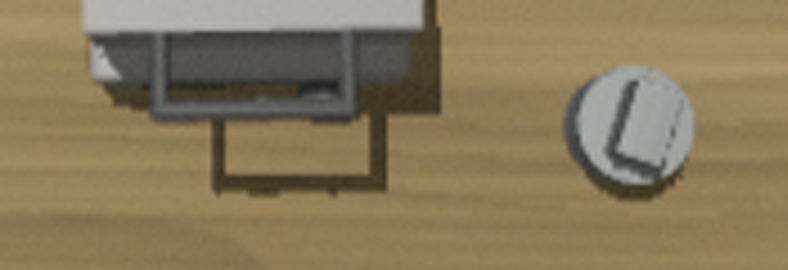

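Crop: the bar is at pixel (255,107) in the crop, pointing along world y. The hub is at (640,125), with its block tilted about 18°. I'll plan the approach to the bar.

```bash
cat >> h.py <<'E'
def plan(x,y,z,phi,n,o=None,g=1):
    "rows taking TCP to x,y,z with tool z heading phi (deg)"
    o=bot.get_obs(); M=R.from_rotvec(o['tcp_rot']).as_matrix(); p=o['ee_pos']
    f0=np.degrees(np.arctan2(M[1,2],M[0,2])); df=(phi-f0+180)%360-180
    D=(np.array([x,y,z])-p)/n; print('at',p.round(4),'phi',f0.round(2),'F',o['ft_force'].round(1),'t',o['time'],'w',o['grip_width'])
    for k in range(n):
        f=np.radians(f0+df*k/n); c,s=np.cos(f),np.sin(f)
        print([round(v,4) for v in (D[0]*s-D[1]*c,-D[2],D[0]*c+D[1]*s)],round(-df/n,2),g)
E
python3 -c "
from h import *
plan(.455,-.042,.25,0,16)"
```

```text
at [ 0.2503 -0.5993  0.2379] phi -67.32 F [ 0.1  0.  -0.2] t 0.1 w 0.08830689212252764
[np.float64(-0.0252), np.float64(-0.0008), np.float64(-0.0272)] -4.21 1
[np.float64(-0.0272), np.float64(-0.0008), np.float64(-0.0253)] -4.21 1
[np.float64(-0.0289), np.float64(-0.0008), np.float64(-0.0232)] -4.21 1
[np.float64(-0.0306), np.float64(-0.0008), np.float64(-0.021)] -4.21 1
[np.float64(-0.032), np.float64(-0.0008), np.float64(-0.0187)] -4.21 1
[np.float64(-0.0333), np.float64(-0.0008), np.float64(-0.0163)] -4.21 1
[np.float64(-0.0344), np.float64(-0.0008), np.float64(-0.0138)] -4.21 1
[np.float64(-0.0353), np.float64(-0.0008), np.float64(-0.0113)] -4.21 1
[np.float64(-0.0361), np.float64(-0.0008), np.float64(-0.0087)] -4.21 1
[np.float64(-0.0366), np.float64(-0.0008), np.float64(-0.006)] -4.21 1
[np.float64(-0.037), np.float64(-0.0008), np.float64(-0.0033)] -4.21 1
[np.float64(-0.0371), np.float64(-0.0008), np.float64(-0.0006)] -4.21 1
[np.float64(-0.037), np.float64(-0.0008), np.float64(0.0022)] -4.21 1
[np.float64(-0.0368), np.float64(-0.0008), np.float64(0.0049)] -4.21 1
[np.float64(-0.0363), np.float64(-0.0008), np.float64(0.0076)] -4.21 1
[np.float64(-0.0357), np.float64(-0.0008), np.float64(0.0102)] -4.21 1
```

Call:
arm_command --steps '[-0.025,-0.001,-0.027,-4.2,0.34,-0.027,-0.001,-0.025,-4.2,0.34,-0.029,-0.001,-0.023,-4.2,0.34,-0.031,-0.001,-0.021,-4.2,0.34,-0.032,-0.001,-0.019,-4.2,0.34,-0.033,-0.001,-0.016,-4.2,0.34,-0.034,-0.001,-0.014,-4.2,0.34,-0.035,-0.001,-0.011,-4.2,0.34]'

```text
time: 0.77
ee_pos: [0.3529, -0.3207, 0.2466]
tcp_rot: [-0.874, 1.626, -1.626]
ft_force: [0.3, 0.3, 0.4]
grip_width: 0.0367
```

Call:
arm_command --steps '[-0.036,-0.001,-0.009,-4.2,0.34,-0.037,-0.001,-0.006,-4.2,0.34,-0.037,-0.001,-0.003,-4.2,0.34,-0.037,-0.001,-0.001,-4.2,0.34,-0.037,-0.001,0.002,-4.2,0.34,-0.037,-0.001,0.005,-4.2,0.34,-0.036,-0.001,0.008,-4.2,0.34,-0.036,-0.001,0.01,-4.2,0.34]'

```text
time: 1.43
ee_pos: [0.4556, -0.0419, 0.2547]
tcp_rot: [-1.21, 1.208, -1.209]
ft_force: [0.6, -1.0, 0.2]
grip_width: 0.0302
```

```bash
python3 -c "
from h import *
plan(.455,-.042,.166,0,4)"
```

```text
at [ 0.4556 -0.0419  0.2547] phi 0.07 F [ 0.6 -1.   0.2] t 1.4333 w 0.03021005465892331
[np.float64(0.0), np.float64(0.0222), np.float64(-0.0002)] 0.02 1
[np.float64(0.0), np.float64(0.0222), np.float64(-0.0002)] 0.02 1
[np.float64(0.0), np.float64(0.0222), np.float64(-0.0002)] 0.02 1
[np.float64(0.0), np.float64(0.0222), np.float64(-0.0002)] 0.02 1
```

Call:
arm_command --steps '[0,0.022,0,0,0.34,0,0.022,0,0,0.34,0,0.022,0,0,0.34,0,0.022,0,0,0.34,0,0,0,0,0.34,0,0,0,0,0,0,0,0,0,0,0,0,0,0,0]'

```text
time: 2.1
ee_pos: [0.4558, -0.0436, 0.1678]
tcp_rot: [-1.208, 1.21, -1.212]
ft_force: [-11.1, 1.2, 4.4]
grip_width: 0.0122
```

```bash
python3 -c "
from h import *
o=bot.get_obs();p=o['ee_pos'];print(p,o['grip_width'],o['ft_force'])
# arc rows
a0=np.arctan2(85,-217)
th=np.linspace(0,1.75,17); 
x=.2330*np.cos(a0-th); z=.2330*np.sin(a0-th)
for i in range(16): print(round(x[i+1]-x[i],4), round(-(z[i+1]-z[i]),4), th[i+1].round(2))
"
```

```text
[ 0.45576313 -0.04363814  0.16781661] 0.012205691021359889 [-11.06561984   1.16190304   4.42973617]
0.0106 -0.0232 0.11
0.013 -0.0219 0.22
0.0153 -0.0203 0.33
0.0175 -0.0185 0.44
0.0194 -0.0165 0.55
0.0211 -0.0143 0.66
0.0225 -0.0119 0.77
0.0237 -0.0094 0.88
0.0246 -0.0067 0.98
0.0252 -0.004 1.09
0.0254 -0.0012 1.2
0.0254 0.0015 1.31
0.0251 0.0043 1.42
0.0245 0.007 1.53
0.0236 0.0096 1.64
0.0224 0.0122 1.75
```

Call:
arm_command --steps '[0,-0.012,0.005,0,0,0,-0.012,0.006,0,0,0,-0.022,0.013,0,0,0,-0.02,0.015,0,0,0,-0.0185,0.0175,0,0,0,-0.0165,0.0195,0,0,0,-0.0143,0.021,0,0,0,-0.012,0.0225,0,0]'

```text
time: 2.77
ee_pos: [0.5757, -0.0418, 0.2944]
tcp_rot: [-1.206, 1.211, -1.208]
ft_force: [8.9, 6.8, -24.1]
grip_width: 0.0103
```

Call:
arm_command --steps '[0,-0.0094,0.0237,0,0,0,-0.0067,0.0246,0,0,0,-0.004,0.0252,0,0,0,-0.0012,0.0254,0,0,0,0.0015,0.0254,0,0,0,0.0043,0.025,0,0,0,0.007,0.0245,0,0,0,0.0096,0.0236,0,0]'

```text
time: 3.43
ee_pos: [0.7723, -0.0396, 0.2922]
tcp_rot: [-1.208, 1.213, -1.202]
ft_force: [-0.8, 7.3, -7.1]
grip_width: 0.0106
```

```bash
python3 -c "
from h import *
snap('scene','s1');o=bot.get_obs();print(o['ee_pos'],o['ft_force'],o['grip_width'])"
```

```text
[ 0.77591462 -0.03963125  0.28912608] [6.56297915 6.34418162 0.32481455] 0.01038585616087116
```

View pics/s1.png

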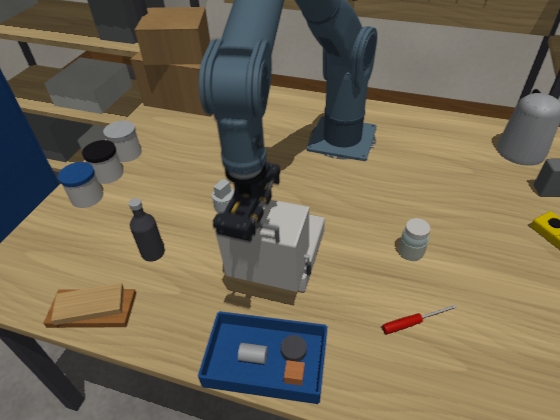

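The picture shows the hood swung back with the bar still in the fingers at (268,232). The flask and jar haven't moved. I'll ease it a little further, open and lift off.

Call:
arm_command --steps '[0,0.012,0.022,0,0,0,0.006,0.009,0,0,0,0,0,0,0.34,0,-0.01,0,0,0.4,0,-0.03,0,0,0.4,0,-0.035,-0.005,0,0.4,0,-0.035,-0.03,0,0.5,0,0,-0.04,0,0.8]'

```text
time: 4.15
ee_pos: [0.7341, -0.0438, 0.3903]
tcp_rot: [-1.197, 1.203, -1.217]
ft_force: [1.8, -0.5, 2.2]
grip_width: 0.0465
```

```bash
python3 -c "
from h import *
o=bot.get_obs();print(o['ee_pos'],o['ft_force'],o['grip_width'])
plan(.5,-.2,.30,0,10)"
```

```text
[ 0.73414512 -0.04383564  0.39033448] [ 1.83086347 -0.547277    2.22072601] 0.0464785395167565
at [ 0.7341 -0.0438  0.3903] phi -0.21 F [ 1.8 -0.5  2.2] t 4.15 w 0.0464785395167565
[np.float64(0.0157), np.float64(0.009), np.float64(-0.0234)] -0.02 1
[np.float64(0.0157), np.float64(0.009), np.float64(-0.0234)] -0.02 1
[np.float64(0.0157), np.float64(0.009), np.float64(-0.0234)] -0.02 1
[np.float64(0.0157), np.float64(0.009), np.float64(-0.0234)] -0.02 1
[np.float64(0.0157), np.float64(0.009), np.float64(-0.0234)] -0.02 1
[np.float64(0.0157), np.float64(0.009), np.float64(-0.0234)] -0.02 1
[np.float64(0.0156), np.float64(0.009), np.float64(-0.0234)] -0.02 1
[np.float64(0.0156), np.float64(0.009), np.float64(-0.0234)] -0.02 1
[np.float64(0.0156), np.float64(0.009), np.float64(-0.0234)] -0.02 1
[np.float64(0.0156), np.float64(0.009), np.float64(-0.0234)] -0.02 1
```

```bash
python3 -c "
from h import *
plan(.452,-.2725,.18,-108,16)" | sed 's/np.float64//g'
```

```text
at [ 0.7341 -0.0438  0.3903] phi -0.21 F [ 1.8 -0.5  2.2] t 4.15 w 0.0464785395167565
[(0.0144), (0.0131), (-0.0176)] 6.74 1
[(0.0163), (0.0131), (-0.0158)] 6.74 1
[(0.0181), (0.0131), (-0.0138)] 6.74 1
[(0.0195), (0.0131), (-0.0115)] 6.74 1
[(0.0208), (0.0131), (-0.0092)] 6.74 1
[(0.0217), (0.0131), (-0.0067)] 6.74 1
[(0.0223), (0.0131), (-0.0041)] 6.74 1
[(0.0227), (0.0131), (-0.0014)] 6.74 1
[(0.0227), (0.0131), (0.0012)] 6.74 1
[(0.0224), (0.0131), (0.0039)] 6.74 1
[(0.0218), (0.0131), (0.0065)] 6.74 1
[(0.0208), (0.0131), (0.009)] 6.74 1
[(0.0196), (0.0131), (0.0114)] 6.74 1
[(0.0182), (0.0131), (0.0136)] 6.74 1
[(0.0165), (0.0131), (0.0156)] 6.74 1
[(0.0145), (0.0131), (0.0175)] 6.74 1
```

Call:
arm_command --steps '[0.0144,0,-0.0176,6.74,1,0.0163,0,-0.0158,6.74,1,0.0181,0.005,-0.0138,6.74,1,0.0195,0.01,-0.0115,6.74,1,0.0208,0.013,-0.0092,6.74,1,0.0217,0.017,-0.0067,6.74,1,0.0223,0.017,-0.0041,6.74,1,0.0227,0.017,-0.0014,6.74,1]'

```text
time: 4.82
ee_pos: [0.5893, -0.16, 0.3047]
tcp_rot: [-0.596, 1.863, -1.867]
ft_force: [-0.3, 0.1, 0.0]
grip_width: 0.0879
```

Call:
arm_command --steps '[0.0227,0.017,0.0012,6.74,1,0.0224,0.017,0.0039,6.74,1,0.0218,0.017,0.0065,6.74,1,0.0208,0.017,0.009,6.74,1,0.0196,0.017,0.0114,6.74,1,0.0182,0.017,0.0136,6.74,1,0.0165,0.017,0.0156,6.74,1,0.0145,0.016,0.0175,6.74,1]'

```text
time: 5.48
ee_pos: [0.4489, -0.2745, 0.1692]
tcp_rot: [-0.334, -2.049, 2.051]
ft_force: [0.7, -0.4, 0.2]
grip_width: 0.0881
```

```bash
python3 -c "
from h import *
im,d=snap('top','t2'); snap('scene','s2')
a=cv2.resize(im[130:250,220:340],None,fx=5,fy=5,interpolation=cv2.INTER_CUBIC)[:,:,::-1]
cv2.imwrite('pics/c2.png',a)
plan(.452,-.2725,.06,-108,5)
P=cloud('top',d)[130:250,220:340].reshape(-1,3)
q=P[(P[:,2]>.112)&(P[:,2]<.124)&(np.hypot(P[:,0]-.577,P[:,1]+.041)<.04)];print(len(q),q.mean(0),np.median(q,0))
q=P[(P[:,2]>.070)&(P[:,2]<.124)&(np.hypot(P[:,0]-.577,P[:,1]+.041)<.05)]
q=q[q[:,2]>.0735];print(len(q),cv2.minEnclosingCircle((q[:,:2]*1000).astype(np.float32)))
" | sed 's/np.float64//g'
```

```text
at [ 0.445  -0.2761  0.1674] phi -108.49 F [-0.2  0.2 -0.3] t 5.5833 w 0.08828870635783205
[(-0.0011), (0.0215), (-0.0011)] -0.1 1
[(-0.0011), (0.0215), (-0.0011)] -0.1 1
[(-0.0011), (0.0215), (-0.0011)] -0.1 1
[(-0.0011), (0.0215), (-0.0011)] -0.1 1
[(-0.0011), (0.0215), (-0.0011)] -0.1 1
58 [ 0.57478033 -0.04062132  0.11738113] [ 0.57382655 -0.04137212  0.11750376]
439 ((577.0628662109375, -40.878536224365234), 49.159908294677734)
```

View pics/c2.png

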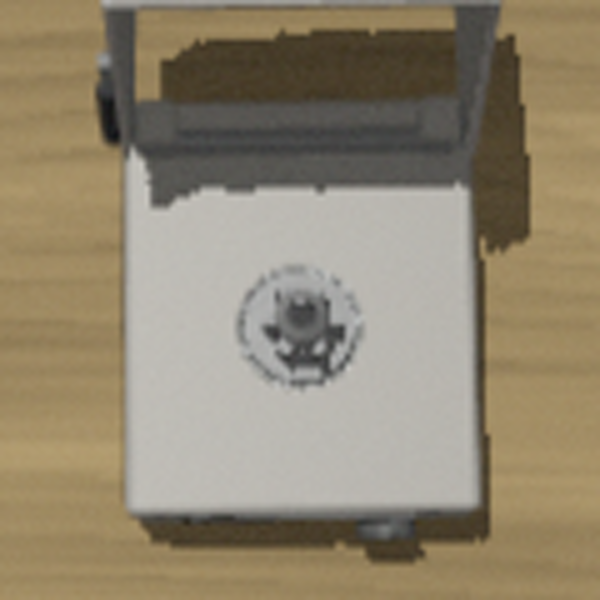

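The crop shows the shaft with its collar centred at crop (301,326) and the splines visible. I'll fit the tooth phase from depth.

```bash
python3 -c "
from h import *
c=vision.camera_info('top');W=np.array(c['world_from_camera'])
def at(u,v,z):
    r=W[:3,:3]@np.array([(u-c['cx'])/c['fx'],-(v-c['cy'])/c['fy'],-1]);t=(z-W[2,3])/r[2];return W[:3,3]+t*r
print('collar',at(220+59.8,130+64.7,.076))
ds=[np.load('pics/t2.npy')]+[vision.get_image('top')[1] for _ in range(5)]
d=np.median(ds,0); P=cloud('top',d)[130:250,220:340].reshape(-1,3); Ps=cloud('scene',np.load('pics/s2.npy')).reshape(-1,3)
for Q,n in((P,'top'),(Ps,'scene')):
  m=np.hypot(Q[:,0]-.577,Q[:,1]+.041)<.045; Q=Q[m]
  k=(Q[:,2]>.11)&(Q[:,2]<.125);print(n,'nose',k.sum(),Q[k].mean(0),'deck',np.median(Q[Q[:,2]<.073][:,2]),'collar z',np.median(Q[(Q[:,2]>.073)&(Q[:,2]<.08)][:,2]))
  for cx,cy in((.577,-.041),(.575,-.0405),(.573,-.0405),(.579,-.041)):
    v=Q[:,:2]-[cx,cy]; r=np.hypot(*v.T); th=np.arctan2(v[:,1],v[:,0])
    k=(Q[:,2]>.083)&(Q[:,2]<.107)&(r>.0155)&(r<.0225); s=np.exp(6j*th[k]).mean()
    k2=(Q[:,2]<.08)&(r>.0145)&(r<.020); s2=np.exp(6j*th[k2]).mean()
    print(cx,cy,k.sum(),abs(s).round(2),np.degrees(np.angle(s)/6).round(1),'| gaps',k2.sum(),abs(s2).round(2),np.degrees(np.angle(s2)/6).round(1), np.sort(np.degrees(th[k])).round().astype(int))
"
```

```text
collar [ 0.57654295 -0.04141481  0.076     ]
top nose 62 [ 0.5746854  -0.04071735  0.11703356] deck 0.07048011042810498 collar z 0.07650531467189192
0.577 -0.041 45 0.58 -28.6 | gaps 30 0.64 1.1 [-162 -162 -159 -156 -155 -151 -149 -145 -105 -102  -99  -98  -90  -89
  -42  -39  -35  -32  -27  -20   25   33   38   44   46   90   91   97
   99  104  104  106  106  109  143  143  146  149  152  154  156  159
  161  164  165]
0.575 -0.0405 42 0.77 -29.0 | gaps 30 0.47 0.6 [-159 -158 -153 -151 -147 -145 -140  -98  -96  -92  -92  -84  -82  -39
  -37  -33  -30  -26  -22  -19   21   24   28   32   37   39   40   84
   84   92   92   98   99  100  100  140  144  147  151  152  158  160]
0.573 -0.0405 39 0.73 -29.2 | gaps 36 0.2 -1.6 [-156 -156 -150 -148 -141 -135  -92  -90  -86  -85  -79  -76  -36  -33
  -27  -24  -20  -17   19   22   26   29   33   35   37   78   78   86
   86   93   93   94   94  136  140  148  149  156  158]
0.579 -0.041 45 0.15 29.4 | gaps 32 0.64 0.8 [-177 -169 -164 -163 -162 -159 -157 -154 -151 -148 -116 -112 -108 -106
 -104  -96  -96  -44  -38  -31   28   36   49   51   95   97  103  105
  108  109  109  112  112  115  128  129  146  147  152  155  158  161
  166  166  174]
scene nose 0 [nan nan nan] deck nan collar z nan
0.577 -0.041 0 nan nan | gaps 0 nan nan []
0.575 -0.0405 0 nan nan | gaps 0 nan nan []
0.573 -0.0405 0 nan nan | gaps 0 nan nan []
0.579 -0.041 0 nan nan | gaps 0 nan nan []<string>:11: RuntimeWarning: Mean of empty slice.
  ret = um.true_divide(
  return _methods._mean(a, axis=axis, dtype=dtype,
  ret = ret.dtype.type(ret / rcount)
<string>:14: RuntimeWarning: Mean of empty slice.
<string>:15: RuntimeWarning: Mean of empty slice.
```

Call:
arm_command --steps '[-0.0055,0.015,-0.0055,-0.5,1,0,0.02,0,0,1,0,0.025,0,0,1,0,0.022,0,0,1,0,0.015,0,0,1,0,0.01,0,0,1,0,0,0,0,1,0,0,0,0,1]'

```text
time: 6.5
ee_pos: [0.4569, -0.2695, 0.061]
tcp_rot: [-0.316, -2.058, 2.058]
ft_force: [-0.4, 0.5, -0.1]
grip_width: 0.0884
```

```bash
python3 -c "
from h import *
plan(.452,-.2725,.06,-108,1)
"
```

```text
at [ 0.4569 -0.2695  0.061 ] phi -107.4 F [-0.4  0.5 -0.1] t 6.5 w 0.08840732373176553
[np.float64(0.0037), np.float64(0.001), np.float64(0.0043)] 0.6 1
```

Call:
arm_command --steps '[0.0037,0,0.0043,0.6,1,0,0,0,0,1,0,0,0,0,0,0,0,0,0,0,0,0,0,0,0,0,0,0,0,0,0,0,0,0,0,0,0,0,0,0]'

```text
time: 7.17
ee_pos: [0.4514, -0.2726, 0.0606]
tcp_rot: [-0.326, -2.051, 2.051]
ft_force: [0.4, 0.6, 0.1]
grip_width: 0.0502
```

```bash
python3 -c "
from h import *
plan(.452,-.2725,.06,-108,1)
"
```

```text
at [ 0.4514 -0.2726  0.0606] phi -108.05 F [0.4 0.6 0.1] t 7.1667 w 0.05015721662335913
[np.float64(-0.0006), np.float64(0.0006), np.float64(-0.0003)] -0.05 1
```

Call:
arm_command --steps '[0,0,0,0,0,0,0,0,0,0,0,0,0,0,0,0,0,0,0,0,0,-0.005,0,0,0,0,-0.02,0,0,0,0,-0.03,0,0,0,0,-0.03,0,0,0]'

```text
time: 7.83
ee_pos: [0.4497, -0.2718, 0.1455]
tcp_rot: [-0.322, -2.051, 2.048]
ft_force: [0.7, -0.8, -5.1]
grip_width: 0.0276
```

```bash
python3 -c "
from h import *
plan(.576,-.041,.23,-89,10)
im,d=snap('scene','s3'); cv2.imwrite('pics/c3.png',cv2.resize(im[120:270,150:350],None,fx=3.5,fy=3.5)[:,:,::-1])
" | sed 's/np.float64//g'
```

```text
at [ 0.4497 -0.2718  0.1455] phi -108.05 F [ 0.7 -0.8 -5.1] t 7.8333 w 0.02761033407411922
[(-0.0049), (-0.0085), (-0.0259)] -1.91 1
[(-0.0057), (-0.0085), (-0.0257)] -1.91 1
[(-0.0066), (-0.0085), (-0.0255)] -1.91 1
[(-0.0074), (-0.0085), (-0.0252)] -1.91 1
[(-0.0082), (-0.0085), (-0.025)] -1.91 1
[(-0.0091), (-0.0085), (-0.0247)] -1.91 1
[(-0.0099), (-0.0085), (-0.0244)] -1.91 1
[(-0.0107), (-0.0085), (-0.024)] -1.91 1
[(-0.0115), (-0.0085), (-0.0237)] -1.91 1
[(-0.0123), (-0.0085), (-0.0233)] -1.91 1
```

View pics/c3.png

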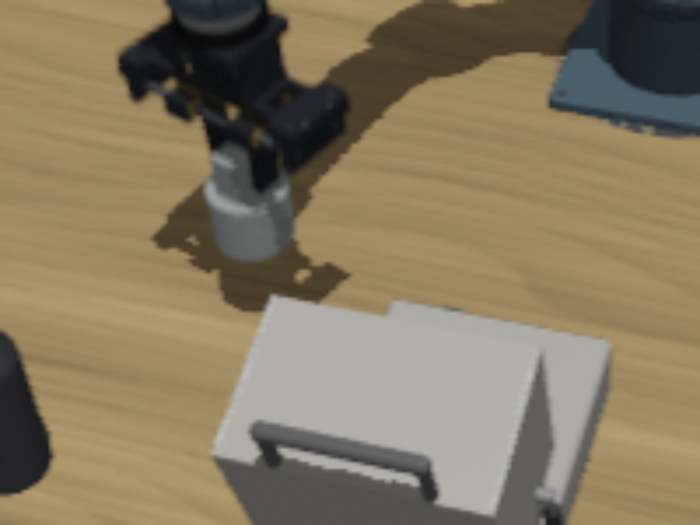

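The crop shows the hub hanging upright in the fingers at (250,215), and the hood standing open at (380,390) without help. Next I carry it over the shaft.

Call:
arm_command --steps '[-0.005,-0.013,-0.026,-1.9,0,-0.0055,-0.012,-0.0257,-1.9,0,-0.0065,-0.012,-0.0255,-1.9,0,-0.0075,-0.012,-0.025,-1.9,0,-0.008,-0.012,-0.025,-1.9,0,-0.009,-0.012,-0.0247,-1.9,0,-0.01,-0.008,-0.0244,-1.9,0,-0.0107,-0.003,-0.024,-1.9,0]'

```text
time: 8.55
ee_pos: [0.5526, -0.0869, 0.2304]
tcp_rot: [-0.054, -2.197, 2.197]
ft_force: [0.6, 0.6, -4.7]
grip_width: 0.0274
```

Call:
arm_command --steps '[-0.0115,0,-0.0237,-1.9,0,-0.0123,0,-0.0233,-1.9,0,0,0,0,0,0,0,0,0,0,0,0,0,0,0,0]'

```text
time: 8.97
ee_pos: [0.5766, -0.0425, 0.2288]
tcp_rot: [-0.02, 2.214, -2.215]
ft_force: [-0.2, -0.4, -5.3]
grip_width: 0.0276
```

```bash
python3 -c "
from h import *
plan(.576,-.041,.20,-89,2)
" | sed 's/np.float64//g'
```

```text
at [ 0.5766 -0.0425  0.2288] phi -89.08 F [-0.2 -0.4 -5.3] t 8.9667 w 0.02762292781322159
[(0.0003), (0.0144), (-0.0007)] -0.04 1
[(0.0003), (0.0144), (-0.0007)] -0.04 1
```

Call:
arm_command --steps '[0,0.01,-0.0015,0,0,0,0.012,0,0,0,0,0.01,0,0,0,0,0.01,0,0,0,0,0.008,0,0,0,0,0.006,0,0,0,0,0,0,0,0]'

```text
time: 9.55
ee_pos: [0.5765, -0.0405, 0.1718]
tcp_rot: [-0.021, 2.215, -2.215]
ft_force: [-0.9, -0.4, -5.1]
grip_width: 0.0281
```

Call:
arm_command --steps '[0,0.004,0,0,0,0,0.004,0,0,0,0,0.003,0,0,0,0,0.003,0,0,0,0,0,0,0,0]'

```text
time: 9.97
ee_pos: [0.5769, -0.0405, 0.1588]
tcp_rot: [-0.02, 2.214, -2.214]
ft_force: [-2.1, -0.1, -6.6]
grip_width: 0.0276
```

Already 6 mm below tooth-on-tooth height with almost no force, so the teeth are meshed. I'll continue down.

Call:
arm_command --steps '[0,0.004,0,0,0,0,0.004,0,0,0,0,0.004,0,0,0,0,0.004,0,0,0,0,0.003,0,0,0,0,0.002,0,0,0,0,0,0,0,0]'

```text
time: 10.55
ee_pos: [0.577, -0.0405, 0.1377]
tcp_rot: [-0.02, 2.214, -2.214]
ft_force: [-3.9, 0.0, -7.4]
grip_width: 0.0276
```

Call:
arm_command --steps '[0,0.0015,0,0,0,0,0.0015,0,0,0,0,0,0,0,0,0,0,0,0,0]'

```text
time: 10.88
ee_pos: [0.5772, -0.0405, 0.1367]
tcp_rot: [-0.019, 2.213, -2.214]
ft_force: [-9.7, -0.6, 6.3]
grip_width: 0.0275
```

The seat is felt: the vertical force has reversed, at TCP z 0.1367. I'll release and lift straight up.

Call:
arm_command --steps '[0,0,0,0,0,0,0,0,0,0.6,0,0,0,0,0.8,0,0,0,0,0.9,0,0,0,0,0.9,0,-0.01,0,0,0.9,0,-0.03,0,0,0.9,0,-0.03,0,0,0.9]'

```text
time: 11.55
ee_pos: [0.5769, -0.0403, 0.2061]
tcp_rot: [-0.021, 2.214, -2.214]
ft_force: [0.5, 0.1, 0.4]
grip_width: 0.0723
```

Call:
arm_command --steps '[0,-0.035,0,0,0.9,0,-0.035,0,0,0.9,0,0,0.035,0,0.9,0,0,0.04,0,0.9,0,0,0.04,0,0.9,0,0,0.04,0,0.9,0,0,0.03,0,0.9,0,0,0,0,0.9]'

```text
time: 12.22
ee_pos: [0.5791, -0.2346, 0.2763]
tcp_rot: [-0.006, 2.212, -2.224]
ft_force: [0.3, -1.1, 0.5]
grip_width: 0.0789
```

```bash
python3 -c "
from h import *
im,d=snap('top','t4'); P=cloud('top',d)[130:250,220:340].reshape(-1,3)
r=np.hypot(P[:,0]-.577,P[:,1]+.041)
q=P[(r<.05)&(P[:,2]>.155)&(P[:,2]<.21)];print('block top z',np.median(q[:,2]),cv2.minAreaRect((q[:,:2]*1000).astype(np.float32)))
q=P[(r<.05)&(P[:,2]>.115)&(P[:,2]<.15)];print('roof z',np.median(q[:,2]))
im2,_=snap('scene','s4'); cv2.imwrite('pics/c4.png',np.hstack([cv2.resize(x,(400,300)) for x in(im[110:260,180:380],im2[140:290,170:370])])[:,:,::-1])
o=bot.get_obs();print(o['ee_pos'],o['ft_force'],o['time'])
"
```

```text
block top z 0.1700711122850871 ((577.1083984375, -39.43434524536133), (46.466426849365234, 27.08772850036621), 0.4683785140514374)
roof z 0.1302353220095429
[ 0.58052271 -0.2268197   0.27612488] [1.06530848 0.89798055 0.79542282] 12.3167
```

View pics/c4.png

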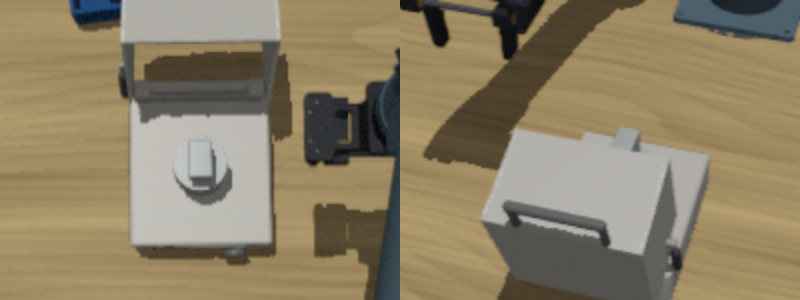

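The picture shows the hub upright on the shaft at (200,160) in the left half, with the hood open and the arm clear. The block top is at 0.170 m, which is exactly home (76 + 94 mm). I'm handing in.

```bash
python3 -c "
from h import *
print(workorder.close_job())"
```

```text
the job is handed in; nothing more can be done
None
```

The job is done and handed in at about 12.3 s of the 64 s allowed. The hood stands open and the hub sits fully home on the shaft; no verdict was reported.

- **Hood:** I pinched the bar from above, swung it back along its arc to about 1.75 rad and let go. It was still standing open in the later pictures.
- **Hub:** I read the shaft's tooth angle, about 31° (repeating every 60°), from the top camera's depth image. I then turned the gripped hub about 19° to line up its teeth. It slid down without catching and met the collar at the expected height.
- **Last checks:** The hub's block top measured 0.170 m and its roof 0.130 m, the values for fully home. It is level to the eye and about 1–2 mm from the shaft axis as the camera sees it. The gripper is clear of everything, with only noise (about 1 N) on the force reading.
- **Bystanders:** The jar, flask and screwdriver looked unmoved in the picture just after the hood swing. I did not measure them again at the end, but the arm passed near none of them.
- **Disagreement:** Two readings of the shaft axis from the camera differed by about 2 mm. I used the value between them, and the hub went on without trouble.

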